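# Slide a lens blank along the rail into the jig's corner pocket

## Task

Push the white lens blank (the large solid disc on the alignment jig) flat across the plate until it lies against the long rail, well before the pocket. Then, keeping it against the rail all the way, slide it along into the corner pocket until it touches both the rail and the end stop, and leave it there. Only push it with the fingers: do not pick it up or tip it, and leave the small ring, the bottle and the marker where they are.

Things in the scene. Friction and masses are not known exactly. Their poses are not given: they have to be found in the camera images.
- jig: Alignment jig fixed to the bench: flat grey-painted plate 180 (x) x 300 (y) x 8 mm; dark steel guides stand 18 mm above it (tops 26 mm above the bench). Origin: centre of the plate's underside, on the bench; z up; at yaw 0 x points away from the robot, y to its left. A long rail runs along the far (+x) edge; the corner pocket is at its +y end. No edge at the near (-x) side or the -y end.
- rail (a point): Middle of the long rail's inner face, at the plate's top: x = +75, y = 0, z = +8 mm in the jig's frame. The face is a plane across x; the rail is 15 mm thick and runs over the plate's whole length in y.
- stop (a point): Point on the end stop's inner face at the plate's top, x = +45, y = +130, z = +8 mm in the jig's frame. The face is a plane across y; the stop is 20 mm thick and reaches from the rail to x = -11 mm.
- lip (a point): Round nose of the pocket's lip, x = +4, y = +102, z = +8 mm in the jig's frame. The lip is a guide 10 mm thick (x = -1 to +9 mm) and 28 mm long, parallel to the rail, from here to the end stop. Rail, stop and lip form the pocket, 66 mm wide, open towards -y.
- seat (a point): Where the centre of the blank's underside lies when the blank is fully home in the pocket, touching rail and end stop: on the plate's top, at x = +45, y = +100, z = +8 mm in the jig's frame.
- blank: The lens blank: plain white solid disc, 60 mm in diameter, 18 mm thick, with bevelled rims and a fine grey circle on top, about 0.12 kg, loose, flat on the jig's plate; polished and slippery (friction about 0.3). It starts 45 to 75 mm (in x) short of its place against the rail, on the -y half of the plate. Origin: centre of its underside, 8 mm above the bench.
- spacer: Bystander: small white ring, 40 mm outside, 24 mm bore, 14 mm high, loose on the jig's plate near its near (-x), +y corner, outside the pocket. Origin: centre of its underside. To be left alone.
- bottle: Bystander: 100 ml clear bottle with a blue screw cap, 56 mm in diameter, 105 mm high, standing loose on the bench behind the rail. Origin: centre of its underside. To be left alone.
- marker: Bystander: white marker with a blue cap, 136 x 10 x 13 mm, lying loose on the bench behind the rail. Origin: centre of its underside; length along its y. To be left alone.
Things that resemble listed ones, but are neither listed nor needed, are in the scene too. What is shaped like the blank but pink or red is not meant.

How it is judged:
By the outcome, as a careful person would: the job done as asked, in the order asked, and still so for the second after the job is handed in, with the robot touching nothing.
It also fails if it takes over 50 s, if anything falls off the work surface, if the arm or the gripper's body presses on something with over 40 N, if the wrist force passes 120 N, or if a joint passes its speed limit or range.

## Robot

A 6-joint arm with a two-finger parallel gripper is mounted at the origin on a cart in front of the work surface, level with it; the furniture and walls round the work are solid. World frame = base frame: x ahead of the robot, y to its left, z up, the work surface at z = 0. Lengths are in m, angles in rad, forces in N, time in s.
With the tool pointing down it reaches from about 0.3 to 0.775 m from the base axis. Payload 14.6 kg.
Tool frame: the origin (TCP) lies on the centre line of the jaws, within the pads' length; the fingertips stand 19 mm ahead of it and the grasp point (between the pads) is the TCP (robot.tips_ahead is the z of the fingertips in the tool frame, in m); z points along the fingers, y is the line along which they close (so a half turn about z gives the same grasp; the last joint's range is limited). The gripper opens to 85 mm and grips with 20 to 120 N. Pads are 22 mm wide; open, the fingers measure 114 mm over their backs; the gripper's body (76 mm by 85 mm) begins 54 mm behind the grasp point. The pads swing forward as they close: fully open they stand 13 mm farther back than shut.
Start: joints at [1.081, 0.3, 1.521, -0, 1.321, -0.067], TCP at [0.226, 0.502, 0.25] pointing down, gripper open.
Joint ranges: [-3.03, 3.03], [-0.79, 2.21], [0.23, 2.52], [-1.04, 4.18], [0, 3.07], [-2.55, 2.55]. Speed limits (rad/s): [2.22, 2.22, 2.57, 3.14, 3.14, 3.14].

## Interface

Orientations are given as a rotation vector (axis times angle).
In Python, from bench import robot, optics gives the robot as it stands.
- The arm moves only by the shell command python3 -m creep 'ROWS' [OPENING] [FORCE]. ROWS is a JSON object of lists of equal length, an entry for each row: "travel": the shift along the tool's x, y, z scaled (see below), a list of three; "rotation": the turn, a rotation vector about the tool's x, y, z scaled (see below), a list of three. In form: {"travel": [[tx, ty, tz], ...], "rotation": [[wx, wy, wz], ...]}. A call has 1 to 10 rows; each row shifts and turns the commanded pose from where the row before left it, along the tool's axes as they then stand; what a row does not reach is not made up. The controller multiplies each number of a shift by 200 mm and each number of a turn by 180 degrees. A row lasts 1/8 s, in which the tool goes at most 62.5 mm and 10.7 degrees, less where a joint would pass 70% of its speed; a pose out of reach is approached as far as the arm can. A call with a number of a shift or a turn outside -1 to 1 is refused whole. A call with a gripper value outside its range is refused whole. OPENING is the opening, from 0 (shut) to 1 (fully open), set as the call begins (- or left out, the last holds). The fingers move at their own pace and stop on an object; FORCE is the grip in N (left out, the last holds). Time passes only in rows, so rows that do not move let the fingers close. It gives the time, the measured TCP pose, the force, the opening and the grip force at its end, in the units of the state.
- robot.observe(): the state, without advancing time (a new reading comes with each control period).
- optics.capture(name): name is "scene" or "top" or "wrist"; returns a dict with "pixels" (400x640x3 uint8, blue, green, red), "range_z" (400x640 float32, m along the optical axis (not along the pixel's ray), 0 where there is no reading), "fov_y" (degrees; the focal length in pixels is half the picture's height over the tangent of half this angle, whatever the lens; pixels are square), "cx", "cy" (the principal point, pixels), "k1" (the pictures are not rectified: a ray, as slopes to the right and down, at radius r is drawn at 1 + k1 r^2 times it, then the intrinsics apply), "R" (3x3) and "t" (3): a world point X has camera coordinates R X + t. Camera axes: x right, y down, z forward; pixel columns grow to the right and rows downward; lengths in m; the calibration is good to about 2 mm. A picture is of the moment at which its call begins.
- robot.job_done(): hands the job in; it is judged then, once.
The state is a dict: "clock": time; "joint_positions": joint angles; "qvel": joint speeds; "joint_efforts": joint torques, N m; "tool_pos": TCP position; "tool_rot": TCP orientation; "wrist_force": force on the tool from outside, world axes, zero at the start; "moment": the same for the moment, N m; "finger_gap": finger opening in m; "finger_force": force on a finger pad.
Only numpy, scipy, OpenCV 4.12 (cv2) and the standard library are available. Lean on these libraries where they do the work, as an engineer would, in place of code of your own. Each camera call takes 0.05 s, during which the arm holds its last target. There are 200 camera calls.

## Working session

There is one attempt and no reset: what is moved stays moved. The work goes in short steps, Python scripts to look and compute and a shell command to move; the robot and the scene stay as the last step left them, time stands still between calls to the robot, and variables do not carry over. Pictures are saved under pics/ and viewed, at most 10 in all, crops included, and the job is handed in when it is done.

```bash
mkdir -p pics; ls
cat > h.py <<'E'
import numpy as np,cv2,pickle
from bench import robot,optics
def cap(n,save=None):
    c=optics.capture(n); 
    if save: cv2.imwrite('pics/'+save,c['pixels']); pickle.dump(c,open('pics/'+save+'.pkl','wb'))
    return c
def K(c):
    f=200/np.tan(np.radians(c['fov_y'])/2); return np.array([[f,0,c['cx']],[0,f,c['cy']],[0,0,1]])
def rays(c,uv):
    f=K(c)[0,0]; d=(np.atleast_2d(uv).astype(float)-[c['cx'],c['cy']])/f; s=d.copy()
    for _ in range(30): s=d/(1+c['k1']*(s**2).sum(1,keepdims=True))
    return s
def onplane(c,uv,z):
    s=rays(c,uv); R=np.array(c['R']);t=np.array(c['t']); o=-R.T@t
    w=np.c_[s,np.ones(len(s))]@R
    return o+w*((z-o[2])/w[:,2])[:,None]
def proj(c,X):
    p=np.atleast_2d(X)@np.array(c['R']).T+c['t']; s=p[:,:2]/p[:,2:]
    s=s*(1+c['k1']*(s**2).sum(1,keepdims=True)); return s*K(c)[0,0]+[c['cx'],c['cy']]
E
python3 - <<'E'
from h import *
a=cap('top','top1.png'); 
print(robot.observe(), a['fov_y'],a['k1'],a['R'],a['t'])
E
```

```text
pics
{'clock': 0.05, 'joint_positions': array([ 1.08140240e+00,  3.00417785e-01,  1.52158348e+00, -9.29927094e-06,
        1.32071537e+00, -6.65981293e-02]), 'qvel': array([ 0.00019277, -0.00249685, -0.00109727, -0.00036903,  0.00048657,
        0.00041823]), 'joint_efforts': array([ 1.45983788e-03, -5.44958210e+01, -3.62798560e+01, -1.55839798e-04,
        3.16564772e-03, -5.07175844e-05]), 'tool_pos': array([0.22557262, 0.50137609, 0.24974954]), 'tool_rot': array([-6.59124048e-01, -3.07136345e+00,  1.70149103e-03]), 'wrist_force': array([-0.24946131, -0.10070791,  0.2677547 ]), 'moment': array([-0.01288118, -0.01599056, -0.07675542]), 'finger_force': 0.0, 'finger_gap': 0.08519992368178499} 47.004453937340784 -0.10091925477346723 [[ 0.01618582 -0.99984507 -0.00691741]
 [-0.98926631 -0.01500896 -0.14535095]
 [ 0.14522461  0.00919579 -0.98935598]] [0.19765388 0.58387723 0.81498327]
```

View pics/top1.png

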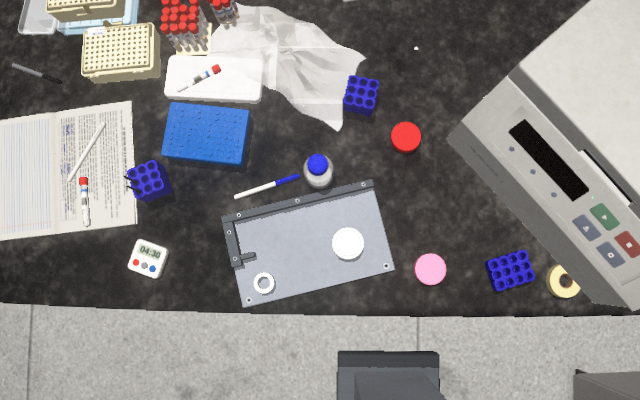

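The white solid disc on the jig is at (347,243). Other candidates are the pink disc at (430,268), the red disc at (405,137) and the white ring at (263,283). Only the disc at (347,243) is white, solid and on the plate. I'll confirm with an enlarged crop and measure it.

Run:
```python
from h import *
c=pickle.load(open('pics/top1.png.pkl','rb')); im=c['pixels']
crop=cv2.resize(im[170:315,210:410],None,fx=4,fy=4,interpolation=cv2.INTER_CUBIC); cv2.imwrite('pics/crop1.png',crop)
m=(im.min(2)>205).astype(np.uint8)
cs,_=cv2.findContours(m,cv2.RETR_EXTERNAL,cv2.CHAIN_APPROX_NONE)
for k in cs:
    (x,y),r=cv2.minEnclosingCircle(k)
    if 220<x<400 and 185<y<310 and r>5:
        W=onplane(c,k[:,0,:],.025)[:,:2].astype(np.float32); (a,b),s,_=cv2.fitEllipse(W)
        print((x,y),r,'world',a,b,s)
```

```text
(262.9285583496094, 282.3163146972656) 10.724067687988281 world 0.4292027950286865 0.3277961313724518 (0.037968073040246964, 0.03809736669063568)
(347.5254211425781, 242.8135528564453) 16.20604705810547 world 0.5062726736068726 0.1709849089384079 (0.05858680233359337, 0.05949655920267105)
(254.0, 189.0) 21.54075813293457 world 0.6047850251197815 0.3508164882659912 (0.006662146188318729, 0.10962225496768951)
```

View pics/crop1.png

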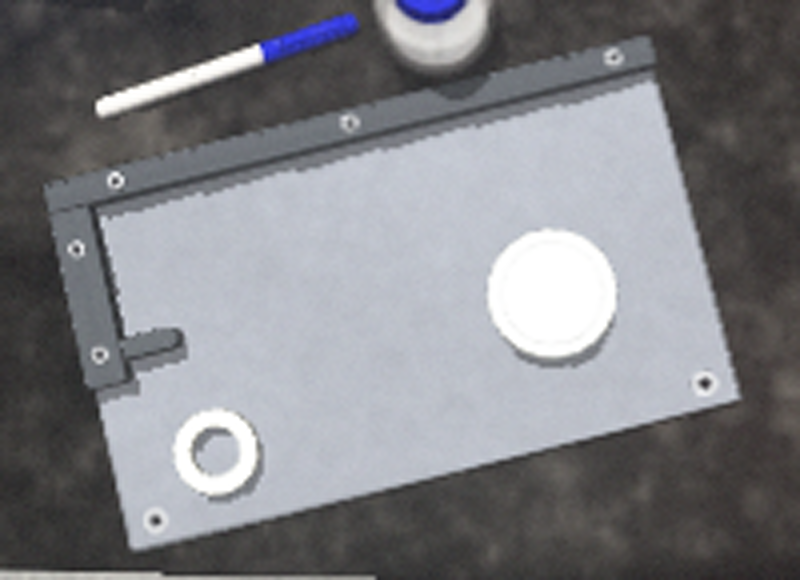

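The crop shows a solid white disc with a fine circle at (552,295), so this is the blank. The jig's corners are at crop (44,186), (652,37), (740,400) and (132,549). The lip nose is at (184,337).

```bash
cat > jig.py <<'E'
from h import *
c=pickle.load(open('pics/top1.png.pkl','rb'))
p=np.array([[44,186],[652,37],[740,400],[132,549],[184,337],[655,75],[92,205]],float); p=[209.5,169.5]+(p+.5)/4
J=np.array([[90,150],[90,-150],[-90,-150],[-90,150],[4,102],[75,-150],[75,130]])/1000
z=np.array([26,26,8,8,26,26,26])/1000
W=np.array([onplane(c,q,h)[0,:2] for q,h in zip(p,z)])
def kab(J,W):
    a=J-J.mean(0);b=W-W.mean(0); th=np.arctan2((a[:,0]*b[:,1]-a[:,1]*b[:,0]).sum(),(a*b).sum())
    R=np.array([[np.cos(th),-np.sin(th)],[np.sin(th),np.cos(th)]]); return th,R,W.mean(0)-R@J.mean(0)
th,R,t=kab(J,W)
def toJ(w): return (np.atleast_2d(w)-t)@R
def toW(j): return np.atleast_2d(j)@R.T+t
E
python3 - <<'E'
from jig import *
print(th,np.degrees(th),t); print((W-toW(J))*1000)
print('blank',toJ([.5063,.1710])*1000,'ring',toJ([.4292,.3278])*1000)
print('tip pts rail-phase',toW([[.045,-.05],[.045,.1]]))
s=robot.observe(); import cv2
Rt=cv2.Rodrigues(s['tool_rot'])[0]; print(Rt)
E
```

```text
0.25515504026476804 14.619306928661793 [0.50385823 0.24624875]
[[-0.77808974 -0.4986442 ]
 [ 0.02773235  0.27901458]
 [ 2.16739064  1.50744107]
 [ 2.60456348 -0.59841152]
 [-0.05219415 -2.34507628]
 [-3.9499325   2.59742383]
 [-0.01947009 -0.94174749]]
blank [[-16.62972104 -73.42880296]] ring [[-51.6579412   97.75435565]]
tip pts rail-phase [[0.56002109 0.20922534]
 [0.52216177 0.35436896]]
[[-9.11946288e-01  4.10309269e-01 -5.20423663e-04]
 [ 4.10309594e-01  9.11945746e-01 -9.96286272e-04]
 [ 6.58126536e-05 -1.12209439e-03 -9.99999368e-01]]
```

```bash
python3 -m creep '{"travel":[[0,0,0],[0,0,0],[0,0,0],[0,0,0],[0,0,0],[0,0,0],[0,0,0],[0,0,0]],"rotation":[[0,0,0.0564],[0,0,0.0564],[0,0,0.0564],[0,0,0.0564],[0,0,0.0564],[0,0,0.0564],[0,0,0.0564],[0,0,0.0564]]}' 0.35
python3 - <<'E'
from jig import *
s=robot.observe(); Rt=cv2.Rodrigues(s['tool_rot'])[0]
print(Rt,s['tool_pos'],s['finger_gap'])
w=cap('wrist'); o=-np.array(w['R']).T@w['t']; print('cam in tool',Rt.T@(o-s['tool_pos']))
# bottle: blue cap centre at z=.105
im=c['pixels'].astype(int); b,g,r=im[...,0],im[...,1],im[...,2]
m=((b>120)&(r<70)&(g<70)).astype(np.uint8); m[:150]=0;m[190:]=0;m[:,:303]=0;m[:,335:]=0
k=max(cv2.findContours(m,0,1)[0],key=cv2.contourArea); (x,y),rr=cv2.minEnclosingCircle(k)
print((x,y),rr,'bottle jig',toJ(onplane(c,[x,y],.105)[:,:2])*1000, toJ(onplane(c,[x,y],.095)[:,:2])*1000)
E
```

```text
clock: 1.05
tool_pos: [0.2256, 0.5014, 0.2498]
tool_rot: [2.505, 1.895, -0.001]
wrist_force: [-0.5, 0.4, -0.6]
finger_gap: 0.0302
finger_force: 0.0
[[ 2.71857610e-01  9.62337371e-01 -4.72744511e-04]
 [ 9.62337022e-01 -2.71857929e-01 -8.50345599e-04]
 [-9.46838692e-04 -2.23766622e-04 -9.99999527e-01]] [0.22557718 0.50141526 0.24982277] 0.030201219986513733
cam in tool [ 0.07652566  0.00049302 -0.12338051]
(316.9375, 163.5) 10.368509292602539 bottle jig [[126.386902   -51.19706715]] [[128.73083482 -51.41850284]]
```

```bash
cat > go.py <<'E'
from jig import *
import sys
def delta(jx,jy,z):
    s=robot.observe(); Rt=cv2.Rodrigues(s['tool_rot'])[0]
    tgt=np.r_[toW([jx/1000,jy/1000])[0],z]; return Rt.T@(tgt-s['tool_pos'])/.2
E
python3 - <<'E'
from go import *
print(robot.tips_ahead); print('above',delta(-46.6,-125.4,.25))
print('world',toW([-.0466,-.1254]))
E
```

```text
0.019
above [-1.49201535e+00  1.81556166e+00  1.47410784e-04]
world [[0.49041733 0.11314705]]
```

```bash
python3 -m creep '{"travel":[[-0.149,0.1815,0],[-0.149,0.1815,0],[-0.149,0.1815,0],[-0.149,0.1815,0],[-0.149,0.1815,0],[-0.149,0.1815,0],[-0.149,0.1815,0],[-0.149,0.1815,0],[-0.149,0.1815,0],[-0.149,0.1815,0]],"rotation":[[0,0,0],[0,0,0],[0,0,0],[0,0,0],[0,0,0],[0,0,0],[0,0,0],[0,0,0],[0,0,0],[0,0,0]]}'
python3 - <<'E'
from go import *
print('to',delta(-46.6,-125.4,.05))
w=cap('wrist','w1.png')
E
```

```text
clock: 2.35
tool_pos: [0.4968, 0.1162, 0.2501]
tool_rot: [-2.497, -1.907, 0.001]
wrist_force: [0.1, 0.2, -0.5]
finger_gap: 0.0298
finger_force: 0.0
to [-0.02322147 -0.02655433  1.00039725]
```

View pics/w1.png

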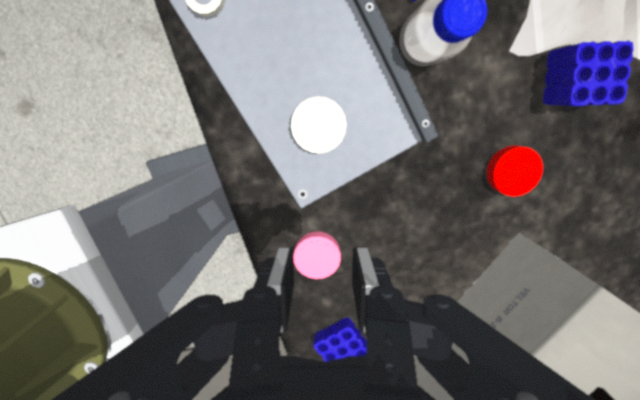

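The wrist view shows the blank at (319,125), straight ahead of the fingers in tool x, with the pink disc behind it at (317,256). I'll descend clear of both.

```bash
python3 -m creep '{"travel":[[-0.006,-0.006,0.25],[-0.006,-0.006,0.25],[-0.006,-0.006,0.25],[-0.005,-0.006,0.25],[0,0,0],[0,0,0]],"rotation":[[0,0,0],[0,0,0],[0,0,0],[0,0,0],[0,0,0],[0,0,0]]}'
python3 - <<'E'
from go import *
w=cap('wrist','w2.png'); cap('scene','s1.png')
print(delta(-46.6,-125.4,.034))
im=w['pixels']; m=(im.min(2)>205).astype(np.uint8)
for k in cv2.findContours(m,cv2.RETR_EXTERNAL,cv2.CHAIN_APPROX_NONE)[0]:
    if cv2.contourArea(k)>1500:
        W=onplane(w,k[:,0,:],.025)[:,:2].astype(np.float32); (a,b),s,_=cv2.fitEllipse(W)
        print(cv2.minEnclosingCircle(k),a,b,s,toJ([a,b])*1000)
E
```

```text
clock: 3.15
tool_pos: [0.4913, 0.1147, 0.052]
tool_rot: [2.498, 1.904, 0.003]
wrist_force: [0.4, 0.2, 0.6]
finger_gap: 0.0299
finger_force: 0.0
[-0.00932499 -0.00345753  0.09207941]
((322.4547119140625, 140.02833557128906), 62.18819046020508) 0.5075294971466064 0.17171277105808258 (0.058128610253334045, 0.058213040232658386) [[-15.26012971 -73.04942792]]
```

View pics/s1.png

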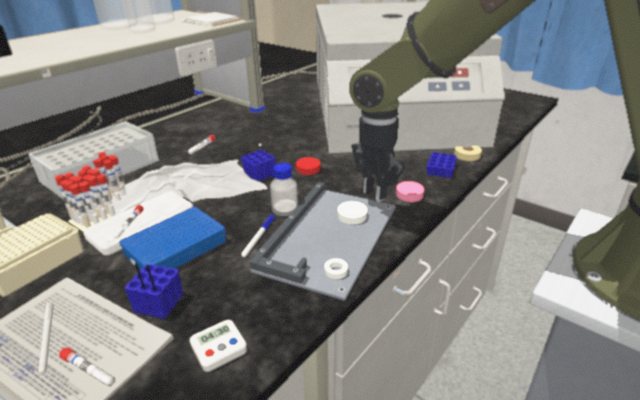

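View pics/w2.png

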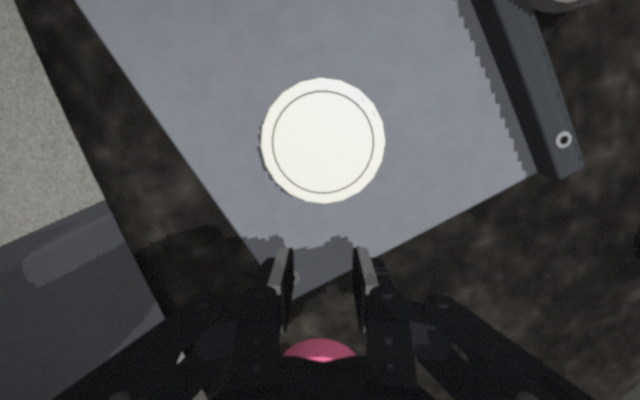

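The blank is at (322,140), ahead of the fingers, which are over the plate. I'll lower to pushing height.

```bash
python3 -m creep '{"travel":[[0,0,0.05],[0,0,0.04],[0,0,0]],"rotation":[[0,0,0],[0,0,0],[0,0,0]]}'
python3 - <<'E'
from go import *
s=robot.observe(); print(s['tool_pos'],s['wrist_force'],toJ(s['tool_pos'][:2])*1000)
print('step to rail, per-disc path', delta(-15.3+61-18.5,-73+51-32,.034))
w=cap('wrist','w3.png'); f=w['range_z']
# height of fingertips: lowest valid point near fingers
s_=robot.observe();Rt=cv2.Rodrigues(s_['tool_rot'])[0]
v,u=np.mgrid[0:400,0:640]; uv=np.c_[u.ravel(),v.ravel()]; r=rays(w,uv); z=f.ravel()
P=(np.c_[r,np.ones(len(r))]*z[:,None]-w['t'])@np.array(w['R']); T=(P-s_['tool_pos'])@Rt
k=(z>0)&(abs(T[:,0])<20)&(abs(T[:,1])>13)&(abs(T[:,1])<35)&(P[:,2]>.011)
print('low tip z',np.percentile(P[k,2],[0,1,5,50]),'x max',np.percentile(T[k,0],[95,99,100]), 'y',np.percentile(abs(T[k,1]),[0,50,100]))
E
```

```text
clock: 3.62
tool_pos: [0.49, 0.1144, 0.0316]
tool_rot: [-2.499, -1.903, 0.002]
wrist_force: [-1.2, 0.5, 0.6]
finger_gap: 0.03
finger_force: 0.0
[0.48999939 0.11444024 0.03159724] [-1.22769276  0.51464344  0.60010331] [[ -46.67800962 -124.04319897]]
step to rail, per-disc path [ 0.48812729  0.14429551 -0.01245525]Traceback (most recent call last):
  File "<stdin>", line 10, in <module>
    return _quantile_unchecked(
        a, q, axis, out, overwrite_input, method, keepdims, weights)
    return _ureduce(a,
                    func=_quantile_ureduce_func,
    ...<5 lines>...
                    overwrite_input=overwrite_input,
                    method=method)
    r = func(a, **kwargs)
    result = _quantile(arr,
                       quantiles=q,
    ...<2 lines>...
                       out=out,
                       weights=wgt)
    slices_having_nans = np.isnan(arr[-1, ...])
                                  ~~~^^^^^^^^^
IndexError: index -1 is out of bounds for axis 0 with size 0
```

```bash
python3 -m creep '{"travel":[[0.04,0.004,0],[0.04,0.004,0],[0.03,0,0],[0.01,0,0],[0.01,0,0],[0.04,0.015,0],[0.04,0.015,0],[0.04,0.015,0],[0.02,0.008,0],[0,0,0]],"rotation":[[0,0,0],[0,0,0],[0,0,0],[0,0,0],[0,0,0],[0,0,0],[0,0,0],[0,0,0],[0,0,0],[0,0,0]]}'
cat > look.py <<'E'
from go import *
def look(name='wrist',save=None):
    w=cap(name,save); s=robot.observe(); Rt=cv2.Rodrigues(s['tool_rot'])[0]
    tj=toJ(s['tool_pos'][:2])[0]*1000; print('TCP jig',tj,'F',s['wrist_force'],'z',s['tool_pos'][2],'yaw',np.degrees(np.arctan2(Rt[1,0],Rt[0,0])-th))
    im=w['pixels']; m=(im.min(2)>190).astype(np.uint8)
    for k in cv2.findContours(m,cv2.RETR_EXTERNAL,cv2.CHAIN_APPROX_NONE)[0]:
        if cv2.contourArea(k)>400:
            W=onplane(w,k[:,0,:],.025)[:,:2].astype(np.float32); (a,b),sz,_=cv2.fitEllipse(W)
            if .03<min(sz) and max(sz)<.07:
                d=np.r_[a,b,.03]-s['tool_pos']; print('disc jig',toJ([a,b])[0]*1000,'dia',sz,'in tool mm',(Rt.T@d)[:2]*1000)
E
python3 -c "
from look import *
look()"
```

```text
clock: 4.92
tool_pos: [0.5166, 0.1636, 0.0322]
tool_rot: [2.499, 1.903, 0.0]
wrist_force: [-0.7, -0.2, -0.2]
finger_gap: 0.0301
finger_force: 0.0
TCP jig [ -8.67622521 -83.35831198] F [-0.98540792 -0.76859868  0.31708777] z 0.03220903947198211 yaw 59.94888674494459
disc jig [ 10.6559714  -51.42463744] dia (0.05844661220908165, 0.05856829509139061) in tool mm [37.32211997  0.74211117]
```

```bash
python3 -m creep '{"travel":[[0.04,0.015,0],[0.04,0.015,0],[0.04,0.015,0],[0.04,0.015,0],[0.02,0.008,0],[0.01,0.004,0],[0.01,0.004,0],[0,0,0]],"rotation":[[0,0,0],[0,0,0],[0,0,0],[0,0,0],[0,0,0],[0,0,0],[0,0,0],[0,0,0]]}'
python3 -c "
from look import *
look(save='w4.png')"
```

```text
clock: 5.98
tool_pos: [0.5419, 0.1979, 0.0323]
tool_rot: [2.5, 1.903, 0.0]
wrist_force: [-0.1, -0.7, 0.4]
finger_gap: 0.03
finger_force: 0.0
TCP jig [ 24.53271774 -56.46275989] F [0.02253892 0.10810892 0.41240783] z 0.03229926588435429 yaw 59.933019860520446
disc jig [ 43.26978525 -24.94048446] dia (0.05847827345132828, 0.05859551951289177) in tool mm [36.66785118  0.42255503]
```

View pics/w4.png

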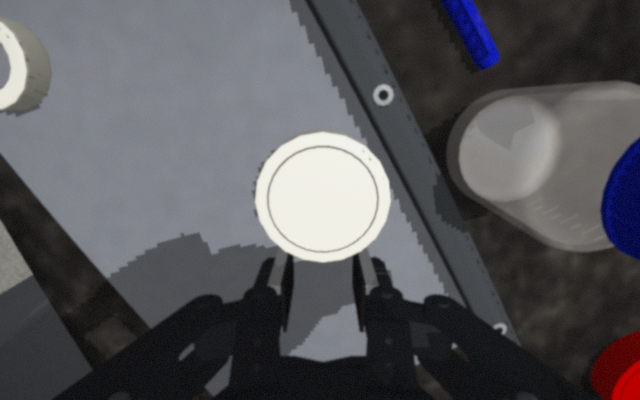

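The blank at (322,195) is a millimetre or two from the rail. The bottle hasn't been touched. I'll close the gap in small steps, watching the force.

```bash
Z='' ; python3 -m creep '{"travel":[[0.007,0.004,0],[0.007,0.004,0],[0,0,0]],"rotation":[[0,0,0],[0,0,0],[0,0,0]]}'
python3 -c "
from look import *
look()"
```

```text
clock: 6.4
tool_pos: [0.5442, 0.2002, 0.0323]
tool_rot: [2.5, 1.903, 0.0]
wrist_force: [-1.1, -0.1, 0.1]
finger_gap: 0.0301
finger_force: 0.1
TCP jig [ 27.362536   -54.79651878] F [-1.62790984  0.04285633 -0.01895919] z 0.03229622076016594 yaw 59.93988361445848
disc jig [ 46.04248519 -23.30436845] dia (0.05846734344959259, 0.05855667218565941) in tool mm [36.61320893  0.39260481]
```

```bash
python3 -m creep '{"travel":[[0.007,0.004,0],[0,0,0]],"rotation":[[0,0,0],[0,0,0]]}'; python3 -m creep '{"travel":[[0.007,0.004,0],[0,0,0]],"rotation":[[0,0,0],[0,0,0]]}'
python3 -c "
from look import *
look()"
```

```text
clock: 6.7
tool_pos: [0.5453, 0.2013, 0.0323]
tool_rot: [2.5, 1.903, 0.0]
wrist_force: [-1.0, -1.0, -0.3]
finger_gap: 0.0298
finger_force: 0.1
clock: 6.95
tool_pos: [0.5464, 0.2024, 0.0322]
tool_rot: [-2.5, -1.903, 0.0]
wrist_force: [-1.4, -0.0, 0.7]
finger_gap: 0.0302
finger_force: 0.5
TCP jig [ 30.08052794 -53.18480338] F [-0.31570323 -0.59777895 -0.11833722] z 0.03223113974647238 yaw 59.940673251441986
disc jig [ 48.57077577 -21.76194757] dia (0.058484744280576706, 0.05850134417414665) in tool mm [36.45853692  0.26398491]
```

Run:
```python
from look import *
w=cap('wrist'); z=w['range_z'].ravel()
v,u=np.mgrid[0:400,0:640]; r=rays(w,np.c_[u.ravel(),v.ravel()])
P=(np.c_[r,np.ones(len(r))]*z[:,None]-w['t'])@np.array(w['R']); j=toJ(P[:,:2])*1000
k=(z>0)&(j[:,0]>60)&(j[:,0]<100)&(P[:,2]>.021)&(P[:,2]<.031)
for a in range(-40,60,10):
    q=k&(j[:,1]>a)&(j[:,1]<a+10); print(a,q.sum(),np.percentile(j[q,0],[1,5,50,95,99]) if q.sum()>20 else '',np.median(P[q,2]) if q.sum() else '')
d=(z>0)&(np.hypot(j[:,0]-48.5,j[:,1]+21.8)<35)&(P[:,2]>.018)&(P[:,2]<.032); print('disc',j[d].mean(0),j[d,0].max(),np.median(P[d,2]))
```

```text
-40 1513 [60.28097562 61.52159701 79.02332405 92.04315229 93.32261404] 0.025815682247263112
-30 1760 [60.36390062 61.80130031 77.00121001 91.80887096 93.21228869] 0.02586233871380647
-20 1840 [60.36391548 61.71649803 76.7251315  91.65926599 92.99833176] 0.025842973340575094
-10 1691 [60.33102118 61.45547053 79.27657245 91.71015953 92.88156543] 0.02581027031492566
0 1192 [60.36373233 61.7906953  84.0021766  92.28406149 92.99273357] 0.025932526117002416
10 1057 [78.20201265 78.67888506 85.59836036 92.40384544 93.09439078] 0.02570586006319537
20 1101 [78.19266935 78.64218931 85.50860435 92.30652872 93.04480988] 0.025699782678297003
30 1172 [78.03824418 78.54045308 85.46378669 92.15751847 92.85763827] 0.025682825508822487
40 822 [77.97963344 78.374657   83.19070108 91.13315629 92.4361672 ] 0.025657954341989277
50 15  0.0249700650632849
disc [ 50.7166877  -20.62657096] 83.41907155768659 0.025993091884922794
```

```bash
echo 't=t+R@np.array([.0031,0])' >> jig.py
python3 -m creep '{"travel":[[0.005,0.003,0],[0,0,0]],"rotation":[[0,0,0],[0,0,0]]}'; python3 -m creep '{"travel":[[0.005,0.003,0],[0,0,0]],"rotation":[[0,0,0],[0,0,0]]}'
python3 -c "
from look import *
look()"
```

```text
clock: 7.3
tool_pos: [0.5467, 0.2028, 0.0321]
tool_rot: [-2.499, -1.903, 0.003]
wrist_force: [-4.0, -3.9, 3.3]
finger_gap: 0.0301
finger_force: 3.5
clock: 7.55
tool_pos: [0.547, 0.2031, 0.032]
tool_rot: [-2.499, -1.903, 0.006]
wrist_force: [-9.0, -8.7, 6.1]
finger_gap: 0.03
finger_force: 6.9
TCP jig [ 27.79342279 -52.65249112] F [-8.64206142 -8.97343177  5.68990359] z 0.031970574103318224 yaw 59.94873852522938
disc jig [ 45.55731854 -21.6131839 ] dia (0.05842500180006027, 0.05852798372507095) in tool mm [35.76788684 -0.1624881 ]
```

It's against the rail at y ≈ -22, with a normal force of about 10 N. Next I'll slide along the rail (tool x 0.866, y -0.5).

```bash
python3 -m creep '{"travel":[[0.0173,-0.01,0],[0.0173,-0.01,0],[0.0173,-0.01,0],[0.0173,-0.01,0],[0.0173,-0.01,0],[0,0,0]],"rotation":[[0,0,0],[0,0,0],[0,0,0],[0,0,0],[0,0,0],[0,0,0]]}'
python3 -c "
from look import *
look()"
```

```text
clock: 8.35
tool_pos: [0.5417, 0.2222, 0.0318]
tool_rot: [-2.499, -1.903, 0.008]
wrist_force: [-11.5, -10.7, 6.2]
finger_gap: 0.0299
finger_force: 8.5
TCP jig [ 27.47529628 -32.86086803] F [-11.33908    -10.92479502   6.72627572] z 0.03180687710549358 yaw 59.94144292361754
disc jig [45.46475685 -2.16142047] dia (0.05847008526325226, 0.058514438569545746) in tool mm [35.58757085  0.19891031]
```

```bash
python3 -m creep '{"travel":[[0.0214,-0.0128,0],[0.0214,-0.0128,0],[0.0214,-0.0128,0],[0.0214,-0.0128,0],[0.0214,-0.0128,0],[0.0214,-0.0128,0],[0.0214,-0.0128,0],[0,0,0]],"rotation":[[0,0,0],[0,0,0],[0,0,0],[0,0,0],[0,0,0],[0,0,0],[0,0,0],[0,0,0]]}'
python3 -c "
from look import *
look()"
```

```text
clock: 9.4
tool_pos: [0.5325, 0.2561, 0.0318]
tool_rot: [-2.499, -1.903, 0.007]
wrist_force: [-9.2, -9.3, 4.4]
finger_gap: 0.0298
finger_force: 6.6
TCP jig [27.16041469  2.29340738] F [-9.32838471 -8.26368718  4.99296032] z 0.03181610458020685 yaw 59.94633175849066
disc jig [-49.8691281   97.65878189] dia (0.03686891496181488, 0.037028323858976364) in tool mm [  43.97225435 -114.42797646]
disc jig [45.22980468 33.09517062] dia (0.0584874264895916, 0.05852438509464264) in tool mm [35.71541739  0.2192768 ]
```

```bash
python3 -m creep '{"travel":[[0.0215,-0.0127,0],[0.0215,-0.0127,0],[0.0215,-0.0127,0],[0.0215,-0.0127,0],[0.0215,-0.0127,0],[0.0215,-0.0127,0],[0.0215,-0.0127,0],[0,0,0]],"rotation":[[0,0,0],[0,0,0],[0,0,0],[0,0,0],[0,0,0],[0,0,0],[0,0,0],[0,0,0]]}'
python3 -c "
from look import *
look(save='w5.png')"
```

```text
clock: 10.45
tool_pos: [0.5235, 0.2899, 0.0318]
tool_rot: [-2.499, -1.903, 0.007]
wrist_force: [-8.0, -8.2, 4.1]
finger_gap: 0.0301
finger_force: 6.2
TCP jig [26.94452072 37.27851502] F [-7.93336122 -7.98317332  3.74140677] z 0.03176297699518457 yaw 59.94788039694803
disc jig [-50.05433815 100.35350675] dia (0.030849004164338112, 0.03501582145690918) in tool mm [ 16.04101578 -98.23011203]
disc jig [44.99853176 68.14576988] dia (0.058470986783504486, 0.05850908160209656) in tool mm [35.76416472  0.17353746]
```

View pics/w5.png

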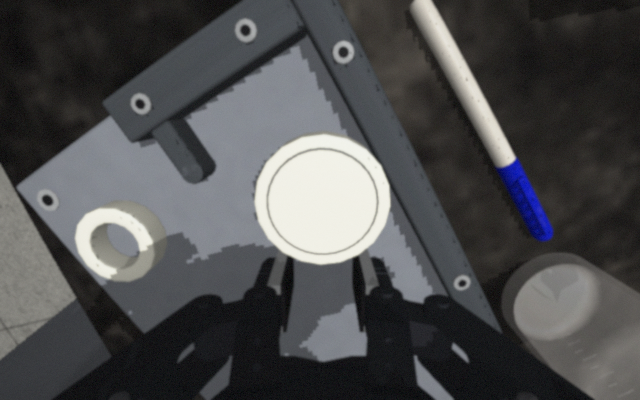

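The blank at (322,198) is entering the pocket along the rail. The ring at (110,240), the lip and the marker are clear.

```bash
python3 -m creep '{"travel":[[0.0217,-0.0124,0],[0.0217,-0.0124,0],[0.0217,-0.0124,0],[0.0217,-0.0124,0],[0.0173,-0.01,0],[0.0087,-0.005,0],[0,0,0]],"rotation":[[0,0,0],[0,0,0],[0,0,0],[0,0,0],[0,0,0],[0,0,0],[0,0,0]]}'
python3 -c "
from look import *
look()"
```

```text
clock: 11.38
tool_pos: [0.5169, 0.3147, 0.0317]
tool_rot: [-2.5, -1.903, 0.008]
wrist_force: [-10.1, -10.6, 5.8]
finger_gap: 0.0302
finger_force: 8.5
TCP jig [26.78829454 62.93855492] F [ -9.78635092 -10.91246426   6.29604003] z 0.031694020052152015 yaw 59.941292257611096
disc jig [44.85669137 93.58904383] dia (0.05846703425049782, 0.05849091336131096) in tool mm [35.58512328  0.29093325]
```

```bash
python3 -m creep '{"travel":[[0.0087,-0.005,0],[0.0087,-0.005,0],[0,0,0]],"rotation":[[0,0,0],[0,0,0],[0,0,0]]}'; python3 -m creep '{"travel":[[0.0043,-0.0025,0],[0,0,0]],"rotation":[[0,0,0],[0,0,0]]}'; python3 -m creep '{"travel":[[0.0043,-0.0025,0],[0,0,0]],"rotation":[[0,0,0],[0,0,0]]}'
python3 -c "
from look import *
look()"
```

```text
clock: 11.8
tool_pos: [0.5159, 0.3185, 0.0317]
tool_rot: [-2.5, -1.903, 0.008]
wrist_force: [-10.8, -12.1, 7.0]
finger_gap: 0.0301
finger_force: 8.8
clock: 12.05
tool_pos: [0.5156, 0.3193, 0.0317]
tool_rot: [2.5, 1.903, -0.009]
wrist_force: [-10.8, -12.8, 6.5]
finger_gap: 0.0301
finger_force: 9.2
clock: 12.3
tool_pos: [0.5154, 0.3203, 0.0317]
tool_rot: [2.5, 1.903, -0.009]
wrist_force: [-10.8, -13.4, 7.1]
finger_gap: 0.03
finger_force: 9.3
TCP jig [26.69898186 68.72163813] F [-10.414182   -12.94710118   5.83282499] z 0.0316379476150768 yaw 59.933659258862676
disc jig [44.84161376 99.25518406] dia (0.05842036008834839, 0.05850189924240112) in tool mm [35.52165278  0.40906451]
```

Still moving with the command, about 1 mm per step, so the stop isn't reached yet. I'll continue in 0.8–1 mm steps.

```bash
python3 -m creep '{"travel":[[0.0043,-0.0025,0],[0,0,0]],"rotation":[[0,0,0],[0,0,0]]}'; python3 -m creep '{"travel":[[0.0043,-0.0025,0],[0,0,0]],"rotation":[[0,0,0],[0,0,0]]}';  python3 -m creep '{"travel":[[0.0043,-0.0025,0],[0,0,0]],"rotation":[[0,0,0],[0,0,0]]}'
python3 -c "
from look import *
look()"
```

```text
clock: 12.6
tool_pos: [0.5151, 0.3212, 0.0317]
tool_rot: [2.5, 1.903, -0.009]
wrist_force: [-10.2, -12.8, 7.6]
finger_gap: 0.0298
finger_force: 9.4
clock: 12.85
tool_pos: [0.5149, 0.3222, 0.0317]
tool_rot: [2.5, 1.903, -0.009]
wrist_force: [-10.8, -13.0, 7.0]
finger_gap: 0.0301
finger_force: 9.4
clock: 13.1
tool_pos: [0.5148, 0.3224, 0.0317]
tool_rot: [2.499, 1.902, -0.01]
wrist_force: [-9.9, -18.6, 8.2]
finger_gap: 0.0303
finger_force: 11.8
TCP jig [26.67318263 70.94241608] F [ -9.61957389 -18.73768758   8.18754464] z 0.03163376367094037 yaw 59.91911674984022
disc jig [ 44.80220451 101.27318935] dia (0.058435674756765366, 0.05851967632770538) in tool mm [35.34108533  0.48959149]
```

```bash
python3 -m creep '{"travel":[[0.0043,-0.0015,0],[0,0,0]],"rotation":[[0,0,0],[0,0,0]]}'; python3 -m creep '{"travel":[[-0.005,0,0],[-0.005,0,0],[-0.01,0,0],[-0.02,0,0],[-0.05,0,0],[-0.05,0,0],[-0.03,0,0],[0,0,0]],"rotation":[[0,0,0],[0,0,0],[0,0,0],[0,0,0],[0,0,0],[0,0,0],[0,0,0],[0,0,0]]}'
python3 -c "
from look import *
look(save='w6.png')"
```

```text
clock: 13.4
tool_pos: [0.5148, 0.3227, 0.0316]
tool_rot: [2.499, 1.901, -0.012]
wrist_force: [-10.0, -24.7, 10.0]
finger_gap: 0.03
finger_force: 14.3
clock: 14.4
tool_pos: [0.5068, 0.2923, 0.0324]
tool_rot: [2.5, 1.902, 0.0]
wrist_force: [0.1, 0.7, 0.4]
finger_gap: 0.03
finger_force: 0.0
TCP jig [11.55977111 44.1109974 ] F [-0.40609829  0.04712069  0.5658344 ] z 0.032418554841697436 yaw 59.9210074813061
disc jig [-49.85791908  99.99258395] dia (0.032218024134635925, 0.034638483077287674) in tool mm [ 17.57365288 -81.15482813]
disc jig [ 44.71374732 101.16573435] dia (0.05842159688472748, 0.05854698270559311) in tool mm [65.9875243   0.09338898]
```

View pics/w6.png

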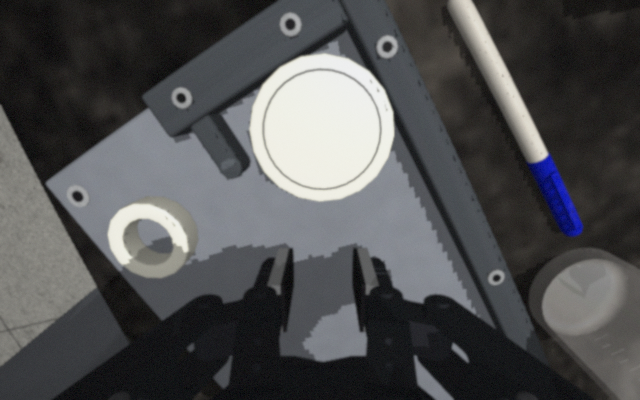

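The blank at (322,127) is in the corner, against the rail and the stop. The ring, marker and bottle haven't moved. I'll lift clear and hand in after a final look.

```bash
python3 -m creep '{"travel":[[0,0,-0.2],[0,0,-0.25],[0,0,-0.25],[0,0,0],[0,0,0]],"rotation":[[0,0,0],[0,0,0],[0,0,0],[0,0,0],[0,0,0]]}'
python3 -c "
from look import *
look(save='w7.png')
im=cv2.imread('pics/w7.png'); cv2.imwrite('pics/c7.png',cv2.resize(im[0:300,100:500],None,fx=2,fy=2))"
```

```text
clock: 15.08
tool_pos: [0.5065, 0.2928, 0.1716]
tool_rot: [-2.499, -1.903, 0.001]
wrist_force: [-0.8, 0.9, 0.3]
finger_gap: 0.0295
finger_force: 0.0
TCP jig [11.01446037 44.28585585] F [ 0.75561092  0.77883734 -1.12346913] z 0.17098479658083754 yaw 59.94950386283827
disc jig [-51.78913396  98.74900657] dia (0.03962092101573944, 0.04061852768063545) in tool mm [ 15.87333482 -81.42878918]
disc jig [ 44.74678311 100.95137675] dia (0.05911803990602493, 0.06045576557517052) in tool mm [66.12125158  1.02814739]
```

View pics/c7.png

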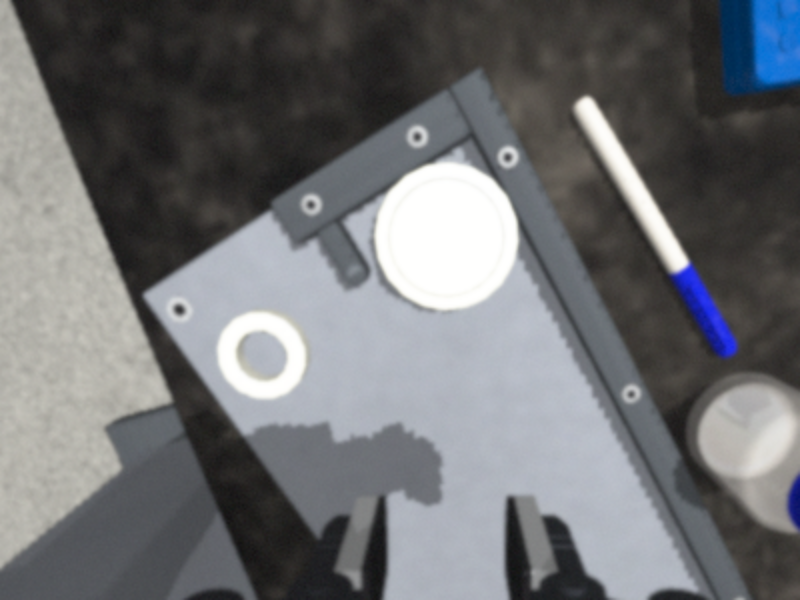

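The blank, at crop (447,237), touches the rail and the stop, and the robot is clear of everything.

```bash
python3 -c "
from bench import robot
print(robot.job_done())"
```

```text
the job is handed in; nothing more can be done
None
```

The white blank was pushed to the rail well before the pocket, slid along it into the corner against the end stop and left there; the ring, bottle and marker look undisturbed, and I handed the job in at about 15 s (the verdict was not shown).

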